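Centre-punch the drill spot of a towel-rail bracket

TASK

Mark the drill spot of the towel-rail bracket that lies in the drilling jig: take the centre punch from its stand, put its nose through the round guide hole (not the oblong window) and press straight down on the bracket until the spring snaps. Feel for it and stop there: fire it nowhere else, and never lean on the punch with more than about 20 N. Then stand the punch back in its stand, nose down with the collar resting on the wood, and leave everything else where it is.

Things in the scene. Friction and masses are not known exactly. Their poses are not given: they have to be found in the camera images.
- punch: spring-loaded centre punch, dark steel, upright in the stand. Origin: centre of the underside of its bright collar, z up its axis. Collar 28 mm across, z 0 to 5 mm; round handle to grip, 16 mm across, z 5 to 60; cap 18 mm across, z 60 to 70. Below the collar a neck 14 mm across, 8 mm long, then the sprung nose; its tip is at z -48 when relaxed
- punch_nose: the punch's nose, steel, 7 mm across, conical end 5 mm long. Origin: its tip; z up the punch. Pressed on something solid it slides into the neck: resistance climbs steadily from 2 N to about 12.5 N at 6 mm of travel, then the spring snaps and it falls at once by 3 N or more; hard stop at 7.5 mm, where the force climbs steeply. Springs back when unloaded
- punch_trip: the trip hidden inside the punch's handle, not visible. Origin on the punch's axis, 22 mm above the punch's origin when set; when the spring snaps it jumps up 6 mm, and it sets itself again when the nose is unloaded
- jig: drilling jig fixed to the worktop: closed plywood frame with an aluminium template on top, 134 x 70 mm, 50 mm high in all. Origin: centre of its underside; x lengthwise. The template, 8 mm thick, has a round guide hole 35 mm from the centre towards +x, and an oblong window, 34 x 13 mm, centred 28 mm towards -x. The steel bracket lies inside, under both
- guide_hole (a point): centre of the mouth of the round guide hole, level with the template's top; 14 mm wide, 2 mm chamfer; z up. The bracket's upper face lies 10 to 30 mm below this point, different each time and not measured
- stand: wooden stand of the punch, fixed, 70 x 60 x 56 mm. Origin: centre of its underside
- stand_hole (a point): centre of the mouth of the stand's hole, on the stand's top, 56 mm above the worktop; 18 mm wide, straight through, 2 mm chamfer; the punch's collar rests on its mouth
- tea_light: tea light in its white cup, 38 mm across, 15 mm high; loose bystander. Origin: centre of its underside
- salt_shaker: glass salt shaker with a grey top, 44 mm across, 90 mm high; loose bystander. Origin: centre of its underside
- masking_tape: roll of masking tape lying flat, 104 mm across, 25 mm high; loose bystander. Origin: centre of its underside
- mug: blue-grey mug with a handle, 87 mm across, 96 mm high; loose bystander. Origin: centre of its underside
- pen: black click pen lying on the worktop, 145 mm long, 9 mm high; loose bystander. Origin: centre of its underside
- fish_tin: flat oblong fish tin, 63 x 105 x 24 mm; loose bystander. Origin: centre of its underside

How it is judged:
On the way, in this order (a step that is already met when the one before it is completed fails the run):
1. the punch is lifted clear of its stand (height (world z) of punch_nose above 0.058 m), for 0.1 s.
2. the punch fires upright in the round guide hole (the trip inside has snapped up by more than 4 mm) (horizontal distance between punch_nose and guide_hole below 0.0045 m and z of punch_nose in the frame of guide_hole below -0.007 m and z of punch_trip in the frame of punch above 0.026 m and angle between punch's own z axis and vertical below 0.15 rad), for 0.02 s.
3. the nose is out of the guide hole and sprung back (z of punch_nose in the frame of guide_hole above 0.003 m and z of punch_trip in the frame of punch below 0.0235 m), for 0.05 s.
At the end, for the whole second after the job is handed in: The punch has been fired in the guide hole and stands back in its stand, released and at rest: its axis within 6 mm of the hole's centre, the collar's underside within 3 mm of the stand's top, upright within 0.08 rad, nose relaxed (horizontal distance between punch and stand_hole below 0.006 m and z of punch in the frame of stand_hole between -0.003 and 0.003 m and angle between punch's own z axis and vertical below 0.08 rad and linear speed of punch below 0.02 m/s and contact force between punch and the fingers below 0.1 N and z of punch_nose in the frame of punch below -0.0465 m); the robot touches nothing.
It fails at once if the nose of the punch is pressed with more than 21 N (contact force between punch_nose and anything else above 21 N).
It fails at once if the punch is fired (trip up by more than 3 mm) anywhere but in the round guide hole (z of punch_trip in the frame of punch above 0.025 m and not (horizontal distance between punch_nose and guide_hole below 0.0045 m and z of punch_nose in the frame of guide_hole below -0.007 m)).
It fails at once if a bystander is moved by more than 20 mm (distance of any of tea_light, salt_shaker, masking_tape, mug, pen, fish_tin from where it was at the start of the episode above 0.02 m).
It also fails if it takes over 54 s, if anything falls off the work surface, if the arm or the gripper's body presses on something with over 40 N, if the wrist force passes 120 N, or if a joint passes its speed limit or range.

ROBOT

A 6-joint arm with a two-finger parallel gripper is mounted at the origin on a cart in front of the work surface, level with it; the furniture and walls round the work are solid. World frame = base frame: x ahead of the robot, y to its left, z up, the work surface at z = 0. Lengths are in m, angles in rad, forces in N, time in s.
With the tool pointing down it reaches from about 0.3 to 0.775 m from the base axis. Payload 14.6 kg.
Tool frame: the origin (TCP) lies at the very end of the fingers, on their centre line; the grasp point (between the pads) lies 19 mm behind it; z points along the fingers, y is the line along which they close (so a half turn about z gives the same grasp; the last joint's range is limited). The gripper opens to 94 mm and grips with 3 to 60 N. Pads are 16 mm wide; open, the fingers measure 119 mm over their backs; the gripper's body (75 mm by 177 mm) begins 78 mm behind the grasp point.
Start: joints at [-1.29, 0.3, 1.521, -0, 1.321, -0.067], TCP at [0.187, -0.517, 0.205] pointing down, gripper open.
Joint ranges: [-3.03, 3.03], [-0.79, 2.21], [0.23, 2.52], [-1.04, 4.18], [0, 3.07], [-2.55, 2.55]. Speed limits (rad/s): [2.22, 2.22, 2.57, 3.14, 3.14, 3.14].

INTERFACE

Orientations are given as [roll, pitch, yaw] about the fixed x, y, z axes, in that order (R = Rz(yaw) Ry(pitch) Rx(roll)).
In Python, from station import ctrl, cams gives the robot as it stands. The module is installed in compiled form; this text tells all that it offers.
- The arm moves only by the tool arm_command, never from a script. Its argument "plan" is a list that holds one entry, the list of rows, each a list of 7 numbers: the shift along the tool's x, y, z in normalised numbers (1 is 1000 mm), then the turn, a rotation vector about the tool's x, y, z in normalised numbers (1 is pi rad), then the closure, from -1 (fully open) to 1 (shut). A call has 1 to 12 rows; each row is the pose to reach, as a shift and turn from the pose commanded when the call began, along the tool's axes at that moment; what a row does not reach only later rows make up. A row lasts 1/10 s, in which the tool goes at most 50 mm and 8.59 degrees, less where a joint would pass 70% of its speed; a pose out of reach is approached as far as the arm can. No shift or turn number may pass 1 either way. A call with a gripper value outside its range is refused whole. The fingers move at their own pace and stop on an object; "squeeze" is the grip in N (left out, the last holds). Time passes only in rows, so rows that repeat a pose let the fingers close. It gives the time, the measured TCP pose, the force, the opening and the grip force at its end, in the units of the state.
- ctrl.get_obs(): the state, without advancing time (a new reading comes with each control period).
- cams.camera(name): name is "scene" or "side" or "wrist"; returns (picture, depth): 480x640x3 uint8, blue, green, red; 480x640 float32, m along the optical axis (not along the pixel's ray), 0 where there is no reading.
- cams.camera_info(name): a dict with "fx", "fy", "cx", "cy" (pixels), "dist_coeffs" ([k1, k2, p1, p2, k3] as OpenCV has them; the pictures are not rectified), "world_to_cam" (4x4, takes a point from world to camera coordinates). Camera axes: x right, y down, z forward; pixel columns grow to the right and rows downward; lengths in m; the calibration is good to about 2 mm. A picture is of the moment at which its call begins: read the wrist's pose just before it. camera_info takes no time and is no camera call; for the wrist camera it gives the pose at the moment of the call.
- ctrl.hand_in(): hands the job in; it is judged then, once.
The state is a dict: "time_s": time; "qpos": joint angles; "joint_vel": joint speeds; "tau": joint torques, N m; "ee_pos": TCP position; "eef_rot": TCP orientation; "force": force on the tool from outside, world axes, zero at the start; "moment": the same for the moment, N m; "grip_width": finger opening in m; "grip_force": force on a finger pad.
Only numpy, scipy, OpenCV 4.12 (cv2) and the standard library are available. Lean on these libraries where they do the work, as an engineer would, in place of code of your own. Each camera call takes 0.05 s, during which the arm holds its last target. There are 200 camera calls.

## Working session

There is one attempt and no reset: what is moved stays moved. The work goes in short steps, Python scripts to look and compute and a tool call to move; the robot and the scene stay as the last step left them, time stands still between calls to the robot, and variables do not carry over. Pictures are saved under pics/ and viewed, at most 10 in all, crops included, and the job is handed in when it is done.

Besides the shell and the picture viewer there is one more tool, called as name(argument=value, ...), one argument or row to a line, values as JSON. arm_command: Moves the arm, as the interface text tells. Its arguments: {"type":"object","properties":{"plan":{"type":"array"},"squeeze":{"type":"number"}},"required":["plan"]}

```bash
mkdir -p pics; python3 - <<'E'
from station import ctrl,cams
import cv2,numpy as np,pickle
o=ctrl.get_obs();print({k:np.round(v,4) for k,v in o.items()})
d={}
for n in("scene","side","wrist"):
    i=cams.camera_info(n);p,z=cams.camera(n);d[n]=(i,p,z);cv2.imwrite(f"pics/{n}0.png",p)
    W=np.linalg.inv(i["world_to_cam"]);print(n,i["fx"],i["dist_coeffs"],W[:3,3].round(3),W[:3,2].round(3))
pickle.dump(d,open("d0.pkl","wb"))
E
```

```text
{'time_s': np.float64(0.0), 'qpos': array([-1.2896,  0.3005,  1.5216, -0.    ,  1.3207, -0.0666]), 'joint_vel': array([ 0.0008, -0.0006, -0.0014,  0.0004, -0.0006, -0.0013]), 'tau': array([-2.30000e-03, -5.31809e+01, -3.52736e+01,  7.07000e-02,
        2.44000e-02, -1.00000e-04]), 'ee_pos': array([ 0.1874, -0.5168,  0.2049]), 'eef_rot': array([-3.1405e+00, -1.0000e-04,  3.4780e-01]), 'force': array([-0.0217,  0.2485, -0.6717]), 'moment': array([ 0.016 , -0.0332, -0.0173]), 'grip_force': np.float64(0.0), 'grip_width': np.float64(0.0938)}
scene 568.5623867080106 [-0.1244347  0.         0.         0.         0.       ] [0.19  0.424 0.769] [ 0.39  -0.473 -0.79 ]
side 571.6874115385375 [-0.15330086  0.          0.          0.          0.        ] [0.476 1.083 0.537] [ 0.067 -0.923 -0.379]
wrist 417.41994515819266 [-0.08669691  0.          0.          0.          0.        ] [ 0.26  -0.491  0.385] [-0.252 -0.09  -0.964]
```

View pics/scene0.png

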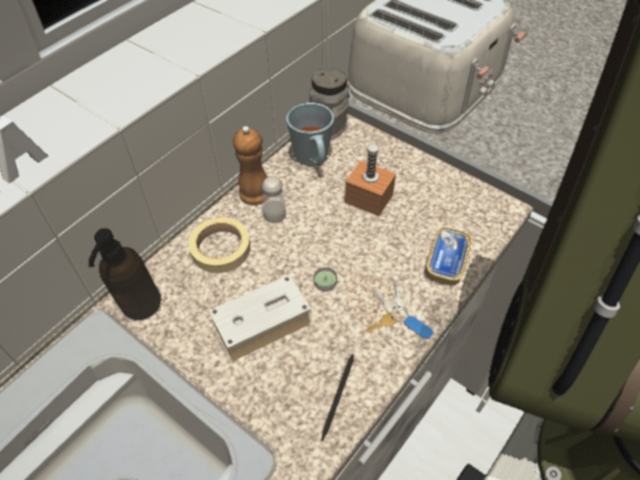

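View pics/side0.png

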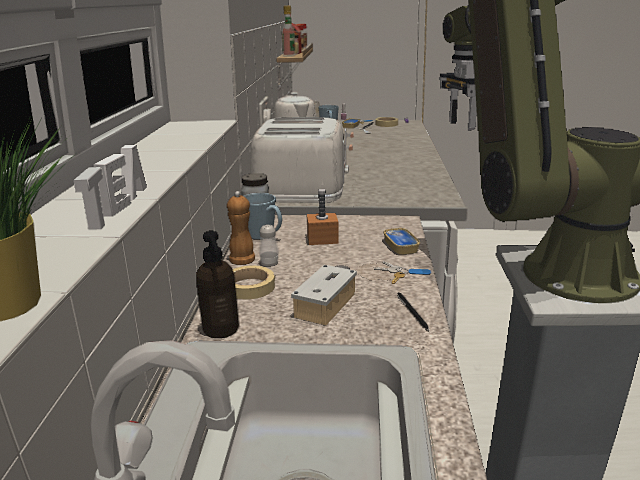

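The scene view shows the jig at about (262,317), with the round hole at (238,320) and the window at (276,300). The punch stands in its stand at about (371,180), with the mug and shaker to its upper left. The side view shows the stand at (322,228) and the jig at (325,292). I'll enlarge both.

```bash
cat > h.py <<'E'
import numpy as np,cv2
def ray(i,u,v):
    K=np.array([[i["fx"],0,i["cx"]],[0,i["fy"],i["cy"]],[0,0,1]])
    x=cv2.undistortPoints(np.array([[[u,v]]],float),K,np.array(i["dist_coeffs"],float))[0,0]
    W=np.linalg.inv(i["world_to_cam"]);return W[:3,3],W[:3,:3]@np.array([x[0],x[1],1])
def onz(i,u,v,z):
    c,d=ray(i,u,v);return c+d*(z-c[2])/d[2]
def dep(i,Z,u,v):
    c,d=ray(i,u,v);return c+d*Z[int(round(v)),int(round(u))]
def tri(*obs):
    A=0;b=0
    for i,u,v in obs:
        c,d=ray(i,u,v);d=d/np.linalg.norm(d);P=np.eye(3)-np.outer(d,d);A=A+P;b=b+P@c
    return np.linalg.solve(A,b)
E
python3 - <<'E'
import pickle,cv2,numpy as np
from h import *
d=pickle.load(open("d0.pkl","rb"))
s=d["scene"][1];q=d["side"][1]
f=lambda im,x,y,w,h,k:cv2.resize(im[y:y+h,x:x+w],None,fx=k,fy=k,interpolation=cv2.INTER_CUBIC)
A=np.vstack([np.hstack([f(s,336,140,66,75,6)[:300],f(q,297,185,50,62,8)[:450:,:400][:300]]) ]) if 0 else None
top=np.hstack([f(s,336,140,80,60,5),f(q,290,185,80,60,5)])
bot=np.hstack([f(s,205,275,110,80,3.6)[:288,:396],f(q,285,260,80,64,4.5)[:288,:360]])
bot=cv2.copyMakeBorder(bot,0,0,0,800-bot.shape[1],cv2.BORDER_CONSTANT)
cv2.imwrite("pics/m1.png",np.vstack([top,bot]))
i,_,Z=d["scene"]
for n,u,v in[("cap",372,149),("collar",371,178),("hole",238,320),("tmpl",255,312),("win",276,300)]:print(n,dep(i,Z,u,v).round(4),onz(i,u,v,.05).round(4))
E
```

```text
cap [ 0.5621 -0.1767  0.1272] [ 0.6068 -0.2488  0.05  ]
collar [ 0.5592 -0.1766  0.061 ] [ 0.5649 -0.1859  0.05  ]
hole [0.5578 0.1659 0.0369] [0.5512 0.1705 0.05  ]
tmpl [0.5402 0.1453 0.0511] [0.5408 0.1449 0.05  ]
win [0.5335 0.1067 0.0428] [0.5301 0.1098 0.05  ]
```

View pics/m1.png

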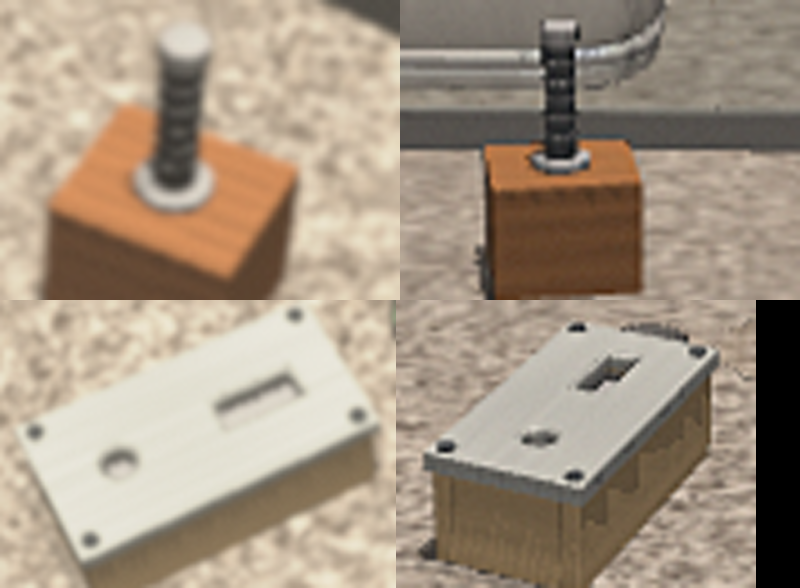

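The crops show the collar centre at scene (370.7,176.7) and side (322.2,217), and the cap top at scene (373,148) and side (322.2,189.5). The hole mouth is at scene (238,320.2) and side (317,290.7), and the window at scene (276.4,303) and side (332,276.2).

```bash
python3 - <<'E'
import pickle
from h import *
d=pickle.load(open("d0.pkl","rb"));a=d["scene"][0];b=d["side"][0]
P={}
for n,s,q,z in[("collar",(370.7,176.7),(322.2,216.7),.061),("cap",(372.9,148),(322.2,189.5),.126),("hole",(238,320.2),(317,290.7),.05),("win",(276.4,303),(332,276.2),.05)]:
    P[n]=tri((a,*s),(b,*q));print(n,P[n].round(4),onz(a,*s,z).round(4),onz(b,*q,z).round(4))
v=P["hole"]-P["win"];print(np.linalg.norm(v),np.degrees(np.arctan2(v[1],v[0])))
# stand orientation / screws
for u,w in[(34,432),(295,316),(358,415),(90,540)]:print(onz(a,205+u/3.6,275+(w-300)/3.6,.05).round(4))
for u,w in[(128,103),(50,208),(232,279),(297,177)]:print(onz(a,336+u/5,140+w/5,.056).round(4))
from station import ctrl
print(ctrl.get_obs()["eef_rot"])
E
```

```text
collar [ 0.5614 -0.1794  0.06  ] [ 0.5614 -0.1788  0.061 ] [ 0.5607 -0.1757  0.061 ]
cap [ 0.5606 -0.1779  0.1283] [ 0.563  -0.1807  0.126 ] [ 0.5602 -0.1829  0.126 ]
hole [0.5498 0.1712 0.0499] [0.551  0.1708 0.05  ] [0.5488 0.1725 0.05  ]
win [0.525  0.1141 0.0507] [0.5261 0.1135 0.05  ] [0.5245 0.1134 0.05  ]
0.062252409786670626 66.5054662963953
[0.5885 0.182  0.05  ]
[0.5413 0.0713 0.05  ]
[0.4889 0.0929 0.05  ]
[0.5357 0.2039 0.05  ]
[ 0.6005 -0.2064  0.056 ]
[ 0.5911 -0.1467  0.056 ]
[ 0.522  -0.1579  0.056 ]
[ 0.5316 -0.2126  0.056 ]
[-3.14076726e+00 -7.38731176e-05  3.47845992e-01]
```

Units first: shifts go in shares of 1000 mm and turns go in shares of pi rad. So 467 mm / 1000 = 0.467, 440 mm / 1000 = 0.44.

arm_command(
  plan=[
    [[0.04,-0.016,0,0,0,0,-1],[0.08,-0.032,0,0,0,0,-1],[0.12,-0.048,0,0,0,0,-1],[0.16,-0.064,0,0,0,0,-1],[0.2,-0.08,0,0,0,0,-1],[0.24,-0.096,0,0,0,0,-1],[0.28,-0.112,0,0,0,0,-1],[0.32,-0.128,0,0,0,0,-1],[0.36,-0.144,0,0,0,0,-1],[0.4,-0.16,0,0,0,0,-1],[0.44,-0.178,0,0,0,0,-1],[0.467,-0.19,0,0,0,0,-1]],
  ],
  squeeze=30,
)

```text
time_s: 1.35
ee_pos: [0.5632, -0.1771, 0.2051]
eef_rot: [-3.141, 0.0, 0.349]
force: [-0.6, -0.6, 0.2]
grip_width: 0.0939
grip_force: 0.0
```

```bash
python3 - <<'E'
from station import ctrl,cams
import cv2,numpy as np,pickle
from h import *
d=pickle.load(open("d0.pkl","rb"));a,_,Z=d["scene"]
for n,u,v in[("mugtop",300,110),("mugR",330,118),("handle",322,148),("milltop",245,131),("mill",250,175),("shaker",272,184),("soaptop",103,236),("tapeR",245,240),("tea",325,278),("tin",450,250)]:print(n,dep(a,Z,u,v).round(3))
o=ctrl.get_obs();i=cams.camera_info("wrist");p,z=cams.camera("wrist");cv2.imwrite("pics/w1.png",p);pickle.dump((i,p,z,o),open("w1.pkl","wb"))
print(o["time_s"],o["ee_pos"],o["eef_rot"],o["qpos"].round(2))
E
```

```text
mugtop [ 0.754 -0.219  0.088]
mugR [ 0.697 -0.238  0.084]
handle [ 0.664 -0.171  0.076]
milltop [ 0.732 -0.056  0.159]
mill [ 0.725 -0.047  0.069]
shaker [ 0.666 -0.04   0.09 ]
soaptop [0.714 0.239 0.189]
tapeR [0.66  0.042 0.026]
tea [0.512 0.013 0.014]
tin [ 0.38  -0.154  0.022]
1.35 [ 0.5631837  -0.17707776  0.20508685] [-3.14115758e+00  2.15095887e-04  3.49155826e-01] [-0.37  0.39  1.4   0.    1.35  0.85]
```

View pics/w1.png

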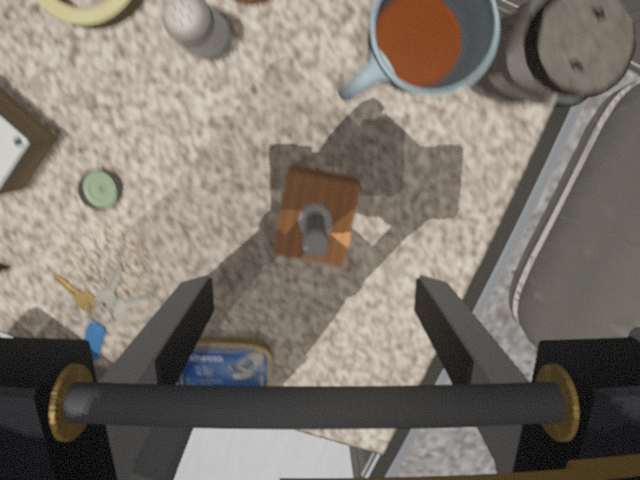

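The wrist view shows the cap top at about (315,238) and the collar centre at about (316,217). The fingertips, at (212,283) and (417,283), straddle the punch and nothing lies between them.

```bash
python3 - <<'E'
import pickle,cv2
from h import *
i,p,z,o=pickle.load(open("w1.pkl","rb"))
for u,v,h in[(315,240,.126),(315.5,217,.061)]:print(onz(i,u,v,h).round(4))
d=pickle.load(open("d0.pkl","rb"));a=d["scene"][0];b=d["side"][0]
print(tri((a,372.9,148),(b,322.2,189.5),(i,315,240)),tri((a,370.7,176.7),(b,322.2,216.7),(i,315.5,217)))
c=p[170:280,260:380];cv2.imwrite("pics/w1c.png",cv2.resize(c,None,fx=5,fy=5,interpolation=cv2.INTER_CUBIC))
E
```

```text
[ 0.5657 -0.1773  0.126 ]
[ 0.5662 -0.1776  0.061 ]
[ 0.5625719  -0.1784222   0.12697363] [ 0.56290606 -0.17899761  0.05935756]
```

View pics/w1c.png

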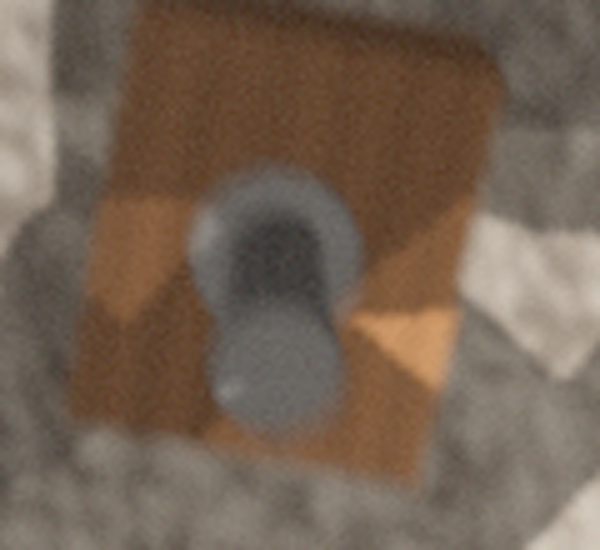

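Converted, 139 mm / 1000 = 0.139, 1.4 mm / 1000 = 0.0014.

arm_command(
  plan=[
    [[0,0.0014,0.035,0,0,0,-1],[0,0.0014,0.07,0,0,0,-1],[0,0.0014,0.105,0,0,0,-1],[0,0.0014,0.13,0,0,0,-1],[0,0.0014,0.139,0,0,0,-1],[0,0.0014,0.139,0,0,0,1],[0,0.0014,0.139,0,0,0,1],[0,0.0014,0.139,0,0,0,1],[0,0.0014,0.139,0,0,0,1],[0,0.0014,0.139,0,0,0,1],[0,0.0014,0.139,0,0,0,1],[0,0.0014,0.139,0,0,0,1]],
  ],
  squeeze=45,
)

```text
time_s: 2.6
ee_pos: [0.5623, -0.1806, 0.0666]
eef_rot: [3.141, -0.0, 0.348]
force: [-0.1, -0.5, -0.3]
grip_width: 0.0412
grip_force: 0.0
```

Converted, -1.5 mm / 1000 = -0.0015.

arm_command(
  plan=[
    [[0.0015,-0.0015,0,0,0,0,0.3],[0.0015,-0.0015,0,0,0,0,1],[0.0015,-0.0015,0,0,0,0,1],[0.0015,-0.0015,0,0,0,0,1],[0.0015,-0.0015,0,0,0,0,1],[0.0015,-0.0015,0,0,0,0,1],[0.0015,-0.0015,0,0,0,0,1]],
  ],
)

```text
time_s: 3.3
ee_pos: [0.5631, -0.1787, 0.0664]
eef_rot: [-3.142, 0.0, 0.348]
force: [0.5, 0.5, -0.1]
grip_width: 0.0165
grip_force: 45.0
```

Converted, -333 mm / 1000 = -0.333, -296 mm / 1000 = -0.296.

arm_command(
  plan=[
    [[0,0,-0.025,0,0,0,1],[0,0,-0.06,0,0,0,1],[0,0,-0.09,0,0,0,1],[0.012,-0.037,-0.09,0,0,0,1],[0.024,-0.074,-0.09,0,0,0,1],[0.036,-0.111,-0.09,0,0,0,1],[0.048,-0.148,-0.09,0,0,0,1],[0.06,-0.185,-0.09,0,0,0,1],[0.072,-0.222,-0.09,0,0,0,1],[0.084,-0.259,-0.09,0,0,0,1],[0.096,-0.296,-0.09,0,0,0,1],[0.1075,-0.333,-0.09,0,0,0,1]],
  ],
)

```text
time_s: 4.5
ee_pos: [0.5502, 0.1726, 0.1563]
eef_rot: [-3.142, 0.0, 0.348]
force: [0.8, -0.7, -2.5]
grip_width: 0.0165
grip_force: 45.0
```

arm_command(
  plan=[
    [[0,0,0,0,0,0,1],[0,0,0,0,0,0,1],[0,0,0,0,0,0,1]],
  ],
)

```text
time_s: 4.8
ee_pos: [0.5507, 0.1702, 0.1563]
eef_rot: [3.141, 0.0, 0.347]
force: [0.4, 0.1, -1.6]
grip_width: 0.0168
grip_force: 45.0
```

```bash
python3 - <<'E'
from station import ctrl,cams
import cv2,numpy as np,pickle
d={}
o=ctrl.get_obs();print(o["ee_pos"],o["eef_rot"],o["force"],o["time_s"])
for n in("scene","side","wrist"):
    i=cams.camera_info(n);p,z=cams.camera(n);d[n]=(i,p,z)
pickle.dump(d,open("d2.pkl","wb"))
f=lambda im,x,y,w,h,k:cv2.resize(im[y:y+h,x:x+w],None,fx=k,fy=k,interpolation=cv2.INTER_CUBIC)
m=np.vstack([np.hstack([f(d["scene"][1],200,235,100,100,4),f(d["side"][1],270,210,100,100,4)]),np.hstack([cv2.resize(d["wrist"][1],(267,200)),f(d["wrist"][1],230,150,200,140,1.43)[:200],np.zeros((200,800-267-286,3),np.uint8)])])
cv2.imwrite("pics/m2.png",m)
E
```

```text
[0.55068288 0.17023609 0.15626339] [3.14148966e+00 4.28522483e-04 3.47112004e-01] [ 0.35686196  0.13279959 -1.59807657] 4.8
```

View pics/m2.png

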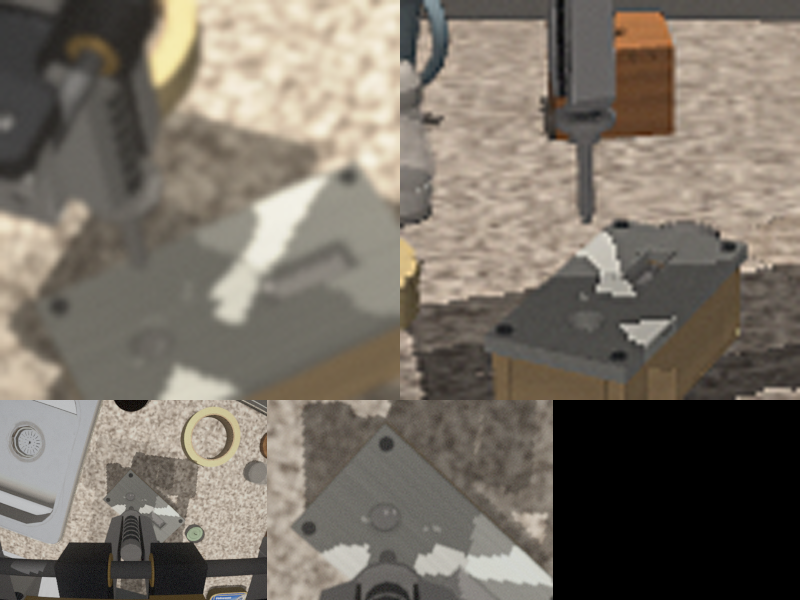

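The punch hangs upright. Its nose tip is at scene (234.5,300.5), side (316.5,264.8) and wrist (313,~257). The hole is at scene (237.5,321.5), side (316.8,290) and wrist (312.5,231).

```bash
python3 - <<'E'
import pickle,cv2
from h import *
d=pickle.load(open("d2.pkl","rb"));a,b,w=[d[n][0] for n in("scene","side","wrist")]
zt=.098
for i,t,h in[(a,(234.5,300.5),(237.7,320.8)),(b,(316.5,264.8),(316.9,290.3)),(w,(313,257),(312.5,231))]:
    T=onz(i,*t,zt);H=onz(i,*h,.05);print(T.round(4),H.round(4),(T-H)[:2].round(4))
print(tri((a,234.5,300.5),(b,316.5,264.8)),tri((a,237.7,320.8),(b,316.9,290.3)))
f=lambda im,x,y,w,h,k:cv2.resize(im[y:y+h,x:x+w],None,fx=k,fy=k,interpolation=cv2.INTER_CUBIC)
g=lambda im:cv2.convertScaleAbs(im,alpha=1.6,beta=0)
cv2.imwrite("pics/m3.png",g(np.vstack([np.hstack([f(d["scene"][1],215,280,50,60,8)[:300+180],f(d["side"][1],295,250,50,60,8)])])))
cv2.imwrite("pics/m4.png",g(f(d["wrist"][1],270,200,90,70,8)))
E
```

```text
[0.5526 0.1674 0.098 ] [0.5506 0.1718 0.05  ] [ 0.002  -0.0044]
[0.5494 0.1646 0.098 ] [0.5491 0.171  0.05  ] [ 0.0003 -0.0064]
[0.5485 0.1693 0.098 ] [0.5516 0.171  0.05  ] [-0.0031 -0.0016]
[0.54995862 0.16889497 0.10070769] [0.54947306 0.17238551 0.05106741]
```

View pics/m3.png

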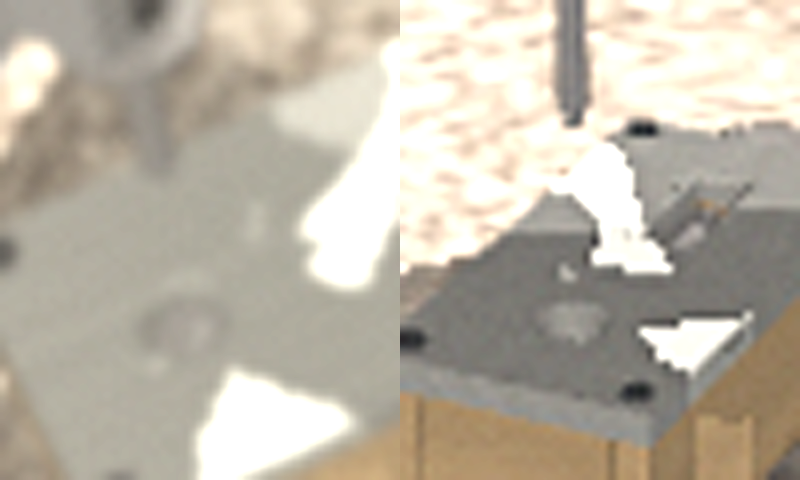

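View pics/m4.png

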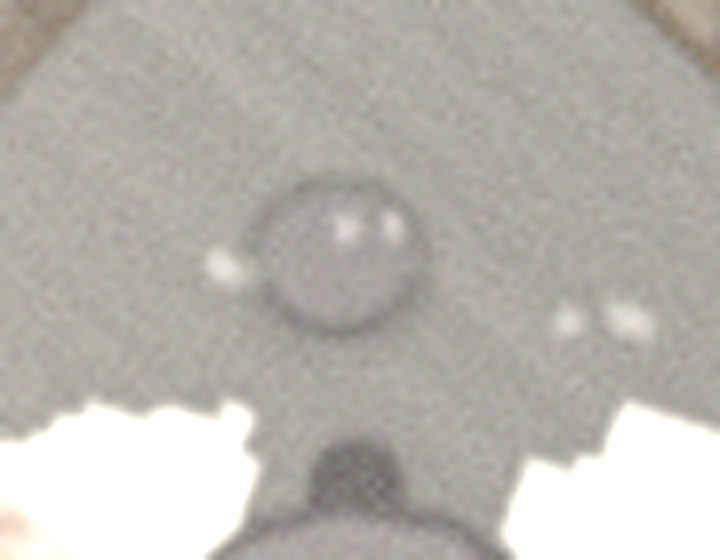

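```bash
python3 - <<'E'
import pickle
from h import *
d=pickle.load(open("d2.pkl","rb"));a,b,w=[d[n][0] for n in("scene","side","wrist")]
A=[(a,234.6,301.8),(b,316.5,265.4)];B=[(a,237.9,320.5),(b,316.6,290.2),(w,312.5,232.2)]
print(tri(*A),tri(*B))
for i,t,zt,h in[(a,A[0][1:],.098,B[0][1:]),(b,A[1][1:],.098,B[1][1:]),(w,(314.6,260.4),.103,B[2][1:])]:
    T=onz(i,*t,zt);H=onz(i,*h,.05);print(T.round(4),H.round(4),(T-H)[:2].round(4))
E
```

```text
[0.54950187 0.16977103 0.09964306] [0.55037797 0.17093113 0.05006312]
[0.551  0.1689 0.098 ] [0.5507 0.1713 0.05  ] [ 0.0003 -0.0023]
[0.5492 0.1671 0.098 ] [0.5497 0.1706 0.05  ] [-0.0005 -0.0035]
[0.5484 0.1683 0.103 ] [0.5508 0.1707 0.05  ] [-0.0024 -0.0024]
```

Converted, 50 mm / 1000 = 0.05, 1.6 mm / 1000 = 0.0016.

arm_command(
  plan=[
    [[0.0016,-0.0015,0.01,0,0,0,1],[0.0016,-0.0015,0.022,0,0,0,1],[0.0016,-0.0015,0.034,0,0,0,1],[0.0016,-0.0015,0.044,0,0,0,1],[0.0016,-0.0015,0.048,0,0,0,1],[0.0016,-0.0015,0.05,0,0,0,1],[0.0016,-0.0015,0.05,0,0,0,1],[0.0016,-0.0015,0.05,0,0,0,1]],
  ],
)

```text
time_s: 5.75
ee_pos: [0.5519, 0.1731, 0.1069]
eef_rot: [3.142, -0.001, 0.348]
force: [0.3, 0.3, -2.2]
grip_width: 0.0168
grip_force: 45.0
```

Converted, 3 mm / 1000 = 0.003, 2 mm / 1000 = 0.002.

arm_command(
  plan=[
    [[0,0,0.001,0,0,0,1],[0,0,0.002,0,0,0,1],[0,0,0.003,0,0,0,1],[0,0,0.003,0,0,0,1]],
  ],
)

```text
time_s: 6.15
ee_pos: [0.5516, 0.173, 0.1033]
eef_rot: [-3.142, 0.0, 0.348]
force: [-0.7, -0.8, -1.8]
grip_width: 0.0167
grip_force: 45.0
```

Converted, 4 mm / 1000 = 0.004, 3 mm / 1000 = 0.003.

arm_command(
  plan=[
    [[0,0,0.001,0,0,0,1],[0,0,0.002,0,0,0,1],[0,0,0.003,0,0,0,1],[0,0,0.004,0,0,0,1],[0,0,0.004,0,0,0,1]],
  ],
)

```text
time_s: 6.65
ee_pos: [0.5516, 0.173, 0.0993]
eef_rot: [-3.142, 0.0, 0.348]
force: [-0.2, -0.1, -2.3]
grip_width: 0.0168
grip_force: 45.0
```

Converted, 4 mm / 1000 = 0.004, 3 mm / 1000 = 0.003.

arm_command(
  plan=[
    [[0,0,0.0015,0,0,0,1],[0,0,0.003,0,0,0,1],[0,0,0.004,0,0,0,1],[0,0,0.004,0,0,0,1]],
  ],
)

```text
time_s: 7.05
ee_pos: [0.5516, 0.173, 0.0952]
eef_rot: [3.142, 0.0, 0.348]
force: [-0.9, 0.3, -2.1]
grip_width: 0.0166
grip_force: 45.0
```

arm_command(
  plan=[
    [[0,0,0.0015,0,0,0,1],[0,0,0.003,0,0,0,1],[0,0,0.004,0,0,0,1],[0,0,0.004,0,0,0,1]],
  ],
)

```text
time_s: 7.45
ee_pos: [0.5519, 0.1731, 0.0918]
eef_rot: [3.142, -0.001, 0.348]
force: [0.1, 0.8, 3.9]
grip_width: 0.0169
grip_force: 45.0
```

Converted, 2.3 mm / 1000 = 0.0023, 1.6 mm / 1000 = 0.0016.

arm_command(
  plan=[
    [[0,0,0.0008,0,0,0,1],[0,0,0.0016,0,0,0,1],[0,0,0.0023,0,0,0,1],[0,0,0.0023,0,0,0,1]],
  ],
)

```text
time_s: 7.85
ee_pos: [0.5521, 0.1731, 0.0897]
eef_rot: [3.141, -0.001, 0.348]
force: [0.9, -0.4, 7.5]
grip_width: 0.0165
grip_force: 45.0
```

Converted, 1 mm / 1000 = 0.001, 0.5 mm / 1000 = 0.0005.

arm_command(
  plan=[
    [[0,0,0.0005,0,0,0,1],[0,0,0.001,0,0,0,1],[0,0,0.001,0,0,0,1]],
  ],
)

```text
time_s: 8.15
ee_pos: [0.5522, 0.1731, 0.0889]
eef_rot: [3.141, -0.002, 0.348]
force: [-0.5, 0.8, 9.0]
grip_width: 0.0169
grip_force: 45.0
```

Converted, 0.4 mm / 1000 = 0.0004.

arm_command(
  plan=[
    [[0,0,0.0004,0,0,0,1],[0,0,0.0004,0,0,0,1]],
  ],
)

```text
time_s: 8.35
ee_pos: [0.5522, 0.1732, 0.0886]
eef_rot: [3.141, -0.002, 0.348]
force: [0.5, -0.5, 9.1]
grip_width: 0.0165
grip_force: 45.0
```

Converted, 0.4 mm / 1000 = 0.0004.

arm_command(
  plan=[
    [[0,0,0.0004,0,0,0,1],[0,0,0.0004,0,0,0,1]],
  ],
)

```text
time_s: 8.55
ee_pos: [0.5523, 0.1732, 0.0883]
eef_rot: [3.141, -0.002, 0.348]
force: [-0.9, -0.3, 10.2]
grip_width: 0.0166
grip_force: 45.0
```

Converted, 0.4 mm / 1000 = 0.0004.

arm_command(
  plan=[
    [[0,0,0.0004,0,0,0,1],[0,0,0.0004,0,0,0,1]],
  ],
)

```text
time_s: 8.75
ee_pos: [0.5523, 0.1732, 0.088]
eef_rot: [3.141, -0.002, 0.348]
force: [-0.9, 0.1, 10.5]
grip_width: 0.0168
grip_force: 45.0
```

Converted, 0.4 mm / 1000 = 0.0004.

arm_command(
  plan=[
    [[0,0,0.0004,0,0,0,1],[0,0,0.0004,0,0,0,1]],
  ],
)

```text
time_s: 8.95
ee_pos: [0.5524, 0.1732, 0.0876]
eef_rot: [3.141, -0.002, 0.348]
force: [0.0, -0.2, 10.5]
grip_width: 0.0164
grip_force: 45.0
```

Converted, 0.3 mm / 1000 = 0.0003.

arm_command(
  plan=[
    [[0,0,0.0003,0,0,0,1],[0,0,0.0003,0,0,0,1]],
  ],
)

```text
time_s: 9.15
ee_pos: [0.5524, 0.1732, 0.0874]
eef_rot: [3.141, -0.002, 0.348]
force: [-0.1, 0.3, 11.5]
grip_width: 0.0168
grip_force: 45.0
```

Converted, 0.3 mm / 1000 = 0.0003.

arm_command(
  plan=[
    [[0,0,0.0003,0,0,0,1],[0,0,0.0003,0,0,0,1]],
  ],
)

```text
time_s: 9.35
ee_pos: [0.5519, 0.173, 0.0863]
eef_rot: [3.141, -0.001, 0.348]
force: [0.3, -0.3, 7.0]
grip_width: 0.0167
grip_force: 45.0
```

The force fell from 11.5 to 7.0 N, so the spring has snapped. I'll retract now.

Converted, -70 mm / 1000 = -0.07, -50 mm / 1000 = -0.05.

arm_command(
  plan=[
    [[0,0,-0.005,0,0,0,1],[0,0,-0.015,0,0,0,1],[0,0,-0.03,0,0,0,1],[0,0,-0.05,0,0,0,1],[0,0,-0.07,0,0,0,1],[0,0,-0.07,0,0,0,1],[0,0,-0.07,0,0,0,1],[0,0,-0.07,0,0,0,1]],
  ],
)

```text
time_s: 10.15
ee_pos: [0.5511, 0.1728, 0.1547]
eef_rot: [-3.141, 0.002, 0.348]
force: [0.3, 0.3, -2.0]
grip_width: 0.0162
grip_force: 45.0
```

Converted, 334.5 mm / 1000 = 0.3345, 296 mm / 1000 = 0.296.

arm_command(
  plan=[
    [[-0.012,0.037,0,0,0,0,1],[-0.024,0.074,0,0,0,0,1],[-0.036,0.111,0,0,0,0,1],[-0.048,0.148,0,0,0,0,1],[-0.06,0.185,0,0,0,0,1],[-0.072,0.222,0,0,0,0,1],[-0.084,0.259,0,0,0,0,1],[-0.096,0.296,0,0,0,0,1],[-0.108,0.3345,0,0,0,0,1],[-0.108,0.3345,0,0,0,0,1],[-0.108,0.3345,0,0,0,0,1],[-0.108,0.3345,0,0,0,0,1]],
  ],
)

```text
time_s: 11.35
ee_pos: [0.5639, -0.1774, 0.1553]
eef_rot: [-3.141, 0.001, 0.348]
force: [-0.5, -0.2, -2.3]
grip_width: 0.0169
grip_force: 45.0
```

```bash
python3 - <<'E'
from station import ctrl,cams
import cv2,numpy as np,pickle
d={}
o=ctrl.get_obs();print(o["ee_pos"],o["eef_rot"],o["force"],o["time_s"])
for n in("scene","side","wrist"):
    i=cams.camera_info(n);p,z=cams.camera(n);d[n]=(i,p,z)
pickle.dump(d,open("d3.pkl","wb"))
f=lambda im,x,y,w,h,k:cv2.resize(im[y:y+h,x:x+w],None,fx=k,fy=k,interpolation=cv2.INTER_CUBIC)
m=np.hstack([f(d["scene"][1],345,130,50,100,5),f(d["side"][1],297,165,50,100,5),f(d["wrist"][1],265,190,100,100,3)[:, :300]][:2]+[cv2.copyMakeBorder(f(d["wrist"][1],270,200,75,80,4),0,180,0,0,cv2.BORDER_CONSTANT)])
print(m.shape);cv2.imwrite("pics/m5.png",cv2.convertScaleAbs(m,alpha=1.4))
E
```

```text
[ 0.56394323 -0.17738306  0.1552689 ] [-3.14065098e+00  8.43879740e-04  3.48435909e-01] [-0.49226896 -0.19693079 -2.32242599] 11.35
(500, 800, 3)
```

View pics/m5.png

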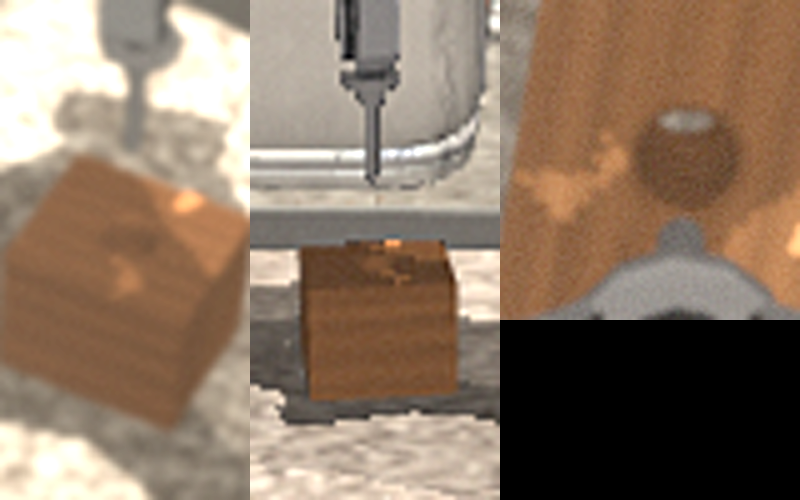

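The wrist view shows the stand hole at (316.5,238.8) and the nose at (316,260.5). The side view shows the nose at (371.7,163.5 in raw coordinates, about 321.5,200.8) directly above the hole.

```bash
python3 - <<'E'
import pickle
from h import *
d=pickle.load(open("d3.pkl","rb"));a,b,w=[d[n][0] for n in("scene","side","wrist")]
for i,t,zt,h in[(a,(345+135/5,130+150/5),.097,(345+130/5,130+236/5)),(b,(297+123/5,165+181/5),.097,(297+139/5,165+267/5)),(w,(316,260.5),.102,(316.5,238.8))]:
    T=onz(i,*t,zt);H=onz(i,*h,.056);print(T.round(4),H.round(4),(T-H)[:2].round(4))
print(tri((a,372,160),(b,321.6,201.2)))
from station import ctrl;o=ctrl.get_obs();print(o["ee_pos"])
E
```

```text
[ 0.5638 -0.1823  0.097 ] [ 0.5629 -0.1824  0.056 ] [0.0009 0.0001]
[ 0.562  -0.1834  0.097 ] [ 0.5547 -0.1777  0.056 ] [ 0.0073 -0.0057]
[ 0.5619 -0.1797  0.102 ] [ 0.5623 -0.1802  0.056 ] [-0.0004  0.0004]
[ 0.56235779 -0.18068002  0.09834006]
[ 0.56422661 -0.1772827   0.15587132]
```

arm_command(
  plan=[
    [[0,0.0005,0.015,0,0,0,1],[0,0.0005,0.03,0,0,0,1],[0,0.0005,0.04,0,0,0,1],[0,0.0005,0.05,0,0,0,1],[0,0.0005,0.06,0,0,0,1],[0,0.0005,0.07,0,0,0,1],[0,0.0005,0.078,0,0,0,1],[0,0.0005,0.078,0,0,0,1],[0,0.0005,0.078,0,0,0,1]],
  ],
)

```text
time_s: 12.4
ee_pos: [0.5644, -0.1788, 0.0781]
eef_rot: [3.142, -0.0, 0.348]
force: [-0.6, 0.2, -2.3]
grip_width: 0.0164
grip_force: 45.0
```

Converted, 7 mm / 1000 = 0.007, 6 mm / 1000 = 0.006.

arm_command(
  plan=[
    [[0,0,0.002,0,0,0,1],[0,0,0.004,0,0,0,1],[0,0,0.006,0,0,0,1],[0,0,0.007,0,0,0,1],[0,0,0.007,0,0,0,1]],
  ],
)

```text
time_s: 12.9
ee_pos: [0.5642, -0.1787, 0.0708]
eef_rot: [-3.141, 0.0, 0.348]
force: [0.2, 0.4, -1.4]
grip_width: 0.0166
grip_force: 45.0
```

Converted, 3 mm / 1000 = 0.003, 2 mm / 1000 = 0.002.

arm_command(
  plan=[
    [[0,0,0.001,0,0,0,1],[0,0,0.002,0,0,0,1],[0,0,0.003,0,0,0,1],[0,0,0.003,0,0,0,1]],
  ],
)

```text
time_s: 13.3
ee_pos: [0.5642, -0.1787, 0.0678]
eef_rot: [-3.141, 0.0, 0.348]
force: [0.6, -0.3, -2.2]
grip_width: 0.0166
grip_force: 45.0
```

Converted, 1 mm / 1000 = 0.001, 0.5 mm / 1000 = 0.0005.

arm_command(
  plan=[
    [[0,0,0.0005,0,0,0,1],[0,0,0.001,0,0,0,1],[0,0,0.001,0,0,0,1]],
  ],
)

```text
time_s: 13.6
ee_pos: [0.5643, -0.1787, 0.0669]
eef_rot: [-3.142, 0.0, 0.348]
force: [0.5, -0.3, -2.3]
grip_width: 0.0167
grip_force: 45.0
```

Converted, 0.8 mm / 1000 = 0.0008, 0.5 mm / 1000 = 0.0005.

arm_command(
  plan=[
    [[0,0,0.0005,0,0,0,1],[0,0,0.0008,0,0,0,1],[0,0,0.0008,0,0,0,1]],
  ],
)

```text
time_s: 13.9
ee_pos: [0.5645, -0.1789, 0.0664]
eef_rot: [3.141, -0.0, 0.348]
force: [-0.4, -0.6, 0.9]
grip_width: 0.0164
grip_force: 45.0
```

The collar is seated on the wood, so I'll release and rise.

Converted, -130 mm / 1000 = -0.13, -90 mm / 1000 = -0.09.

arm_command(
  plan=[
    [[0,0,0,0,0,0,0.6],[0,0,0,0,0,0,0.3],[0,0,0,0,0,0,-1],[0,0,0,0,0,0,-1],[0,0,0,0,0,0,-1],[0,0,0,0,0,0,-1],[0,0,-0.02,0,0,0,-1],[0,0,-0.05,0,0,0,-1],[0,0,-0.09,0,0,0,-1],[0,0,-0.13,0,0,0,-1],[0,0,-0.13,0,0,0,-1],[0,0,-0.13,0,0,0,-1]],
  ],
)

```text
time_s: 15.1
ee_pos: [0.5644, -0.1788, 0.1966]
eef_rot: [3.141, -0.001, 0.348]
force: [0.5, 0.4, 0.6]
grip_width: 0.0939
grip_force: 0.0
```

```bash
python3 - <<'E'
from station import ctrl,cams
import cv2,numpy as np
o=ctrl.get_obs();print(o["ee_pos"],o["grip_width"],o["time_s"])
s=cams.camera("side")[0];w=cams.camera("wrist")[0]
m=np.hstack([cv2.resize(s[170:270,280:380],(400,400),interpolation=cv2.INTER_CUBIC),cv2.resize(w[160:300,250:390],(400,400),interpolation=cv2.INTER_CUBIC)])
cv2.imwrite("pics/m6.png",m)
E
```

```text
[ 0.56442729 -0.17880788  0.19658689] 0.0938804621472044 15.1
```

View pics/m6.png

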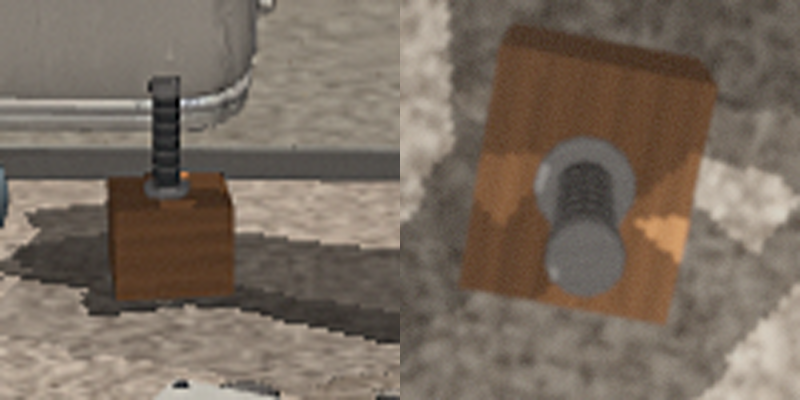

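The punch stands upright in its stand with the collar flat on the wood (side crop (166,190), wrist crop (585,187)). The gripper is clear of it.

```bash
python3 -c "
from station import ctrl
print(ctrl.hand_in())"
```

```text
the job is handed in; nothing more can be done
None
```

The punch snapped once in the round guide hole, with the reading dropping from 11.5 N to 7.0 N; it is back upright in its stand and released, and the job is handed in, though hand-in returned no verdict.

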